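# Re-park the counter trolley and set its drop brake

## Robot

A 6-joint arm with a two-finger parallel gripper is mounted at the origin on the work surface. World frame = base frame: x ahead of the robot, y to its left, z up, the work surface at z = 0. Lengths are in m, angles in rad, forces in N, time in s.
With the tool pointing down it reaches from about 0.425 to 0.925 m from the base axis. Payload 12.5 kg.
Tool frame: the origin (TCP) lies midway between the tips of the shut fingers; the grasp point (between the pads) lies 19 mm behind it; z points along the fingers, y is the line along which they close (so a half turn about z gives the same grasp; the last joint's range is limited). The gripper opens to 85 mm and grips with 20 to 120 N. Pads are 22 mm wide; open, the fingers measure 114 mm over their backs; the gripper's body (76 mm by 85 mm) begins 54 mm behind the grasp point. The pads swing forward as they close: fully open they stand 13 mm farther back than shut.
Start: joints at [1.002, 0.491, 1.559, -0, 1.092, -0.106], TCP at [0.279, 0.559, 0.199] pointing down, gripper open.
Joint ranges: [-3.1, 3.1], [-0.84, 2.19], [0.05, 2.79], [-1.13, 4.28], [0.06, 2.93], [-2.69, 2.69]. Speed limits (rad/s): [2.22, 2.22, 2.79, 3.14, 3.14, 3.14].

## Interface

Orientations are given as a rotation vector (axis times angle).
In Python, from workcell import env gives the robot as it stands.
- The arm moves only by the tool arm_command, never from a script. Its argument "series" is a list of rows, each a list of 7 numbers: the turn, a rotation vector about the world's x, y, z in degrees, then the shift along the world's x, y, z in cm, then the opening, from 0 (shut) to 1 (fully open). A call has 1 to 12 rows; each row is the pose to reach, as a shift and turn from the pose commanded when the call began; what a row does not reach only later rows make up. A row lasts 1/12 s, in which the tool goes at most 41.7 mm and 7.16 degrees, less where a joint would pass 70% of its speed; a pose out of reach is approached as far as the arm can. A call with a gripper value outside its range is refused whole. The fingers move at their own pace and stop on an object; the grip force is fixed at half the most. Time passes only in rows, so rows that repeat a pose let the fingers close. It gives the time, the measured TCP pose, the force, the opening and the grip force at its end, in the units of the state.
- env.sense(): the state, without advancing time (a new reading comes with each control period).
- env.grab_frame(name): name is "scene" or "top"; returns the picture (480x640x3 uint8, red, green, blue); there is no depth.
- env.camera_info(name): a dict with "fx", "fy", "cx", "cy" (pixels), "pose" (4x4, takes a point from camera to world coordinates). Camera axes: x right, y down, z forward; pixel columns grow to the right and rows downward; lengths in m; the calibration is good to about 2 mm. A picture is of the moment at which its call begins. camera_info takes no time and is no camera call.
- env.sign_off(): hands the job in; it is judged then, once.
The state is a dict: "clock": time; "joint_pos": joint angles; "qd": joint speeds; "effort": joint torques, N m; "position": TCP position; "orientation": TCP orientation; "ft_force": force on the tool from outside, world axes, zero at the start; "ft_torque": the same for the moment, N m; "gripper_width": finger opening in m; "grasp_force": force on a finger pad.
Only numpy, scipy, OpenCV 4.12 (cv2) and the standard library are available. Lean on these libraries where they do the work, as an engineer would, in place of code of your own. Each camera call takes 0.05 s, during which the arm holds its last target. There are 200 camera calls.

## Task

Move the kitchen trolley from its middle berth to the parking bracket (the end bracket with the upright lip): flick its brake lever up so that the tooth is clear, roll the trolley along its track to that bracket, then push the lever fully down so that the tooth is locked in the bracket's notch, and let go. The notch is not exactly in the middle of the bracket, so feel for it with the tooth; be gentle with the lever and its tooth, and leave the oil bottle, mug and bowl alone.

Things in the scene. Friction and masses are not known exactly. Their poses are not given: they have to be found in the camera images.
- track: wooden floor plate 300 x 600 x 12 mm fixed on the worktop, with two rails. Origin on the worktop, under the middle of the track; the trolley rolls along its y axis. Its -x side (nearest the robot) carries three steel brackets in a row along y, 150 mm from the y axis: start in the middle, park and plain 130 mm to either side of it (which is on which side varies).
- trolley (a joint): position (m) of the trolley along the track's y axis: 0 at the start berth, range -0.165 to 0.165. The trolley is a wooden tray 180 x 220 mm, 42 mm high, with a utensil crock and two mills fixed on its far half (up to 240 mm high); about 0.8 kg, rolling friction about 1 N. It can roll only while the brake's tooth is clear.
- brake (a joint): angle (rad) of the brake lever about a level pin parallel to the track's y axis: 0 = fully down (level, tooth at the bottom of a notch), growing as the handle rises; range to 0.8. The notch floor is rubber: it gives 2 or 3 mm. The tooth rests on top of a bar at about 0.19, clear of all bars above 0.22. The pin is stiff: the lever stays where left and takes about 2 N at the handle.
- pivot (a point): middle of the brake lever's hinge pin on the robot's side (-x) of the trolley, 50 mm above the worktop. The steel lever arm (24 mm wide, 8 mm thick) runs from here towards the track's -x when level.
- handle (a point): grip point: on the upright black plastic fin at the lever's end, 120 mm out from the pivot and, with the lever level, 30 mm above it (80 mm above the worktop). The fin is 14 mm thick along the track's y axis, 24 mm along x; its top is 20 mm above this point, and it stands 46 mm proud of the arm. Free on both sides: it can be pinched from above.
- tooth (a point): middle of the foot of the steel tooth under the lever, 75 mm out from the pivot, 36 mm below the lever's line; the tooth is 10 mm wide along the track's y axis and 12 mm along x.
- start: start bracket: flat steel foot 34 x 100 x 2 mm on the floor plate with a bar 22 mm wide, 56 mm long, its top 16 mm above the bracket's origin (28 mm above the worktop), cut by a notch 13 mm wide in the middle, in which the tooth stands at first. Origin: middle of its underside, 12 mm above the worktop.
- park: parking bracket: foot 34 x 130 x 2 mm, with an upright lip (3 mm, 18 mm high) on its robot side (-x). Its steel bar (90 x 22 mm, top 16 mm above the origin) has a notch 13 mm wide, 14 mm deep, set by eye: up to 18 mm either way along y from the bracket's middle. Origin: middle of the foot's underside, 12 mm above the worktop; axes as the track's. At most 40 N on the tooth (25 N at the handle).
- plain: plain bracket: flat foot 34 x 130 x 2 mm, no lip, with an unnotched bar 90 mm long, its top as high as the others. Not to be used. Origin as the others.
- oil: green glass oil bottle, 56 mm in diameter, 200 mm high, on the worktop beside the track; bystander. Origin: centre of its underside.
- mug: blue mug, 80 mm in diameter, 85 mm high; bystander. Origin: centre of its underside.
- bowl: terracotta bowl, 120 mm in diameter, 50 mm high; bystander. Origin: centre of its underside.

How it is judged:
On the way, in this order (a step that is already met when the one before it is completed fails the run):
1. the brake lever is up, its tooth clear of the start notch (value of joint brake above 0.22 rad), for 0.1 s.
2. the trolley has been rolled to the parking bracket (horizontal distance between tooth and park below 0.035 m), for 0.1 s.
At the end, for the whole second after the job is handed in: The brake lever is down (below 0.06 rad of level, which is possible there only with the tooth in the notch), the tooth within 24 mm of the parking bracket's middle, trolley and lever at rest (value of joint brake below 0.06 rad and horizontal distance between tooth and park below 0.024 m and velocity of joint brake between -0.03 and 0.03 rad/s and velocity of joint trolley between -0.01 and 0.01 m/s); the robot touches nothing.
It fails at once if the lever's tooth is forced against a bracket, bar or notch with more than 40 N (contact force between brake and park above 40 N or contact force between brake and start above 40 N or contact force between brake and plain above 40 N).
It fails at once if the oil bottle, mug or bowl is shifted by more than 20 mm (distance of any of oil, mug, bowl from where it was at the start of the episode above 0.02 m).
It also fails if it takes over 72 s, if anything falls off the work surface, if the arm or the gripper's body presses on something with over 40 N, if the wrist force passes 120 N, or if a joint passes its speed limit or range.

## Working session

There is one attempt and no reset: what is moved stays moved. The work goes in short steps, Python scripts to look and compute and a tool call to move; the robot and the scene stay as the last step left them, time stands still between calls to the robot, and variables do not carry over. Pictures are saved under pics/ and viewed, at most 10 in all, crops included, and the job is handed in when it is done.

Besides the shell and the picture viewer there is one more tool, called after "Emit:" as a command line: name --pt "numbers of a row" for each row, then --argument value for the rest. arm_command: Moves the arm, as the interface text tells. Its arguments: {"type":"object","properties":{"series":{"type":"array"}},"required":["series"]}

```bash
mkdir -p pics
python3 - <<'E'
from workcell import env
import cv2
for n in("scene","top"):
    cv2.imwrite(f"pics/{n}0.png",env.grab_frame(n)[:,:,::-1]); i=env.camera_info(n); print(n,i)
s=env.sense(); print(s)
E
```

```text
scene {'fx': 581.9140957497658, 'fy': 581.9140957497658, 'cx': 315.13947879040694, 'cy': 240.9594797408366, 'pose': array([[ 0.03655137,  0.7208964 , -0.69207831,  1.84357704],
       [ 0.99931775, -0.02269824,  0.0291345 , -0.05899291],
       [ 0.005294  , -0.69267104, -0.72123422,  1.42994069],
       [ 0.        ,  0.        ,  0.        ,  1.        ]])}
top {'fx': 492.64810881489353, 'fy': 492.64810881489353, 'cx': 319.05462666834416, 'cy': 231.09119269565284, 'pose': array([[ 0.01957303, -0.99146854,  0.12886829,  0.35457975],
       [-0.99979346, -0.02011479, -0.00290374,  0.00251053],
       [ 0.00547112, -0.12878484, -0.99165747,  1.37566864],
       [ 0.        ,  0.        ,  0.        ,  1.        ]])}
{'clock': 0.1, 'joint_pos': array([ 1.00244041e+00,  4.91486372e-01,  1.55939289e+00,  5.67987593e-06,
        1.09170919e+00, -1.05621455e-01]), 'qd': array([ 0.00072166, -0.00300199,  0.00032795, -0.00071254,  0.00125971,
       -0.00020089]), 'effort': array([ 1.80697418e-03, -6.19443941e+01, -2.62026769e+01, -1.28951897e-04,
        2.93972116e-03, -1.15582296e-05]), 'position': array([0.27886081, 0.55907721, 0.1979927 ]), 'orientation': array([-7.20321346e-01, -3.05755471e+00,  1.47344934e-03]), 'ft_force': array([-0.60596328,  0.35613397,  0.02389802]), 'ft_torque': array([ 0.03925228, -0.00911201, -0.00424153]), 'grasp_force': 0.0, 'gripper_width': 0.0853988627993758}
```

View pics/scene0.png

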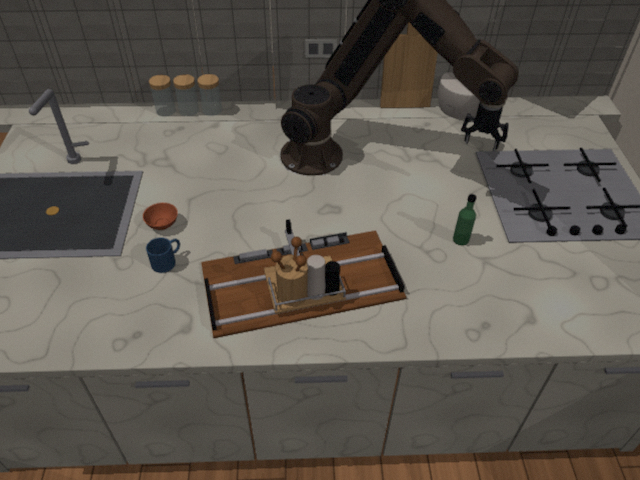

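View pics/top0.png

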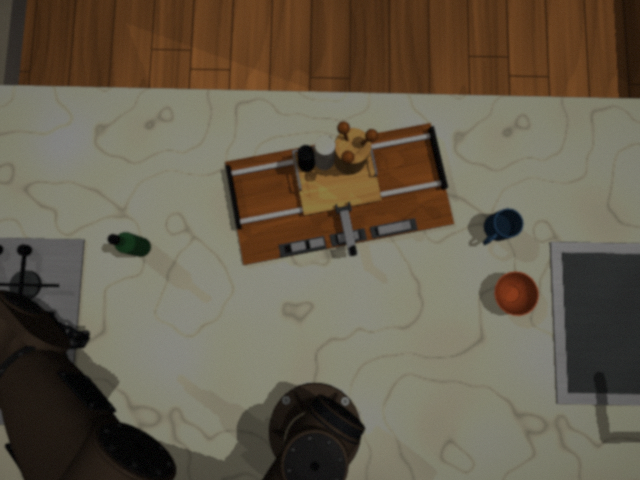

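The park bracket with its notched bar is on the image left (+y) in the top view, near (303,245). The plain bracket is near (394,229), and the lever's fin is near (351,250).

Run:
```python
import cv2,numpy as np
t=cv2.imread("pics/top0.png")[200:272,225:460]
s=cv2.imread("pics/scene0.png")[215:275,220:360]
a=cv2.resize(t,(800,245),interpolation=cv2.INTER_CUBIC)
b=cv2.resize(s,(800,343),interpolation=cv2.INTER_CUBIC)
cv2.imwrite("pics/c0.png",cv2.convertScaleAbs(np.vstack([a,b]),alpha=1.6))
```

```text
(no output)
```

View pics/c0.png

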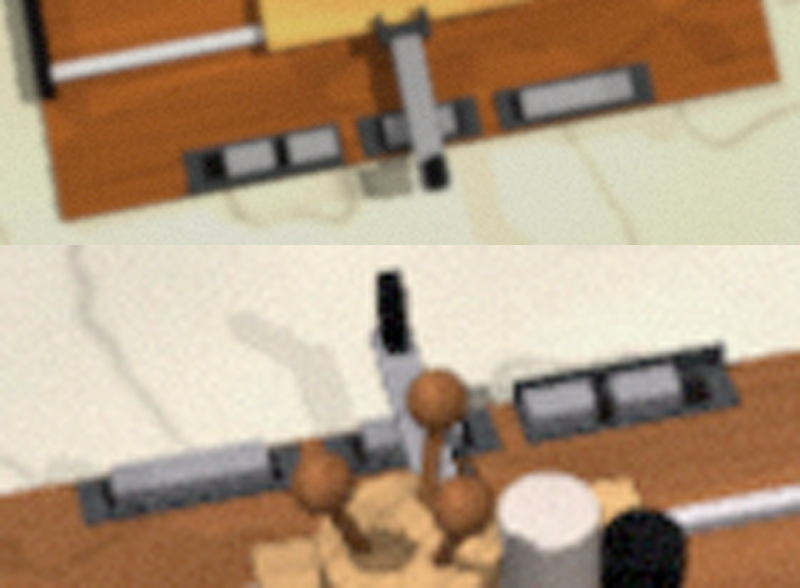

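```bash
cat > h.py <<'E'
from workcell import env
import cv2,numpy as np
def ray(n,uv,z):
    i=env.camera_info(n);P=i["pose"];uv=np.atleast_2d(uv).astype(float)
    d=np.c_[(uv[:,0]-i["cx"])/i["fx"],(uv[:,1]-i["cy"])/i["fy"],np.ones(len(uv))]@P[:3,:3].T
    o=P[:3,3]; return (o+d*((z-o[2])/d[:,2])[:,None])[:,:2]
def crop(p): p=np.array(p,float); return p/np.array([800/235,245/72])+[225-.35,200-.35]
def scrop(p): p=np.array(p,float)-[0,245]; return p/np.array([800/140,343/60])+[220-.4,215-.4]
E
python3 - <<'E'
from h import *
for n,roi in(("top",(100,280,210,470)),("scene",(225,340,190,415))):
    im=cv2.imread(f"pics/{n}0.png");h=cv2.cvtColor(im,cv2.COLOR_BGR2HSV)
    m=cv2.inRange(h,(2,120,40),(16,255,255));k=np.zeros_like(m);a,b,c,d=roi;k[a:b,c:d]=m[a:b,c:d]
    k=cv2.morphologyEx(k,cv2.MORPH_OPEN,np.ones((3,3)))
    nn,l,st,_=cv2.connectedComponentsWithStats(k);k=np.isin(l,[j for j in range(1,nn) if st[j,4]>150])
    v,u=np.nonzero(k);p=ray(n,np.c_[u,v],.012).astype(np.float32)
    r=cv2.minAreaRect(p);print(n,r,cv2.boxPoints(r).round(3).tolist())
print("plate front edge",ray("top",crop([[65,220],[780,80]]),.012))
for nm,p in(("park bar ends/notch",[[222,160],[282,149],[340,139]]),("plain bar",[[521,104],[632,84]])):print(nm,ray("top",crop(p),.028).round(4).tolist())
print("feet",ray("top",crop([[185,172],[343,145],[497,112],[652,83]]),.014).round(4).tolist())
print("scene parkbar",ray("scene",scrop([[525,400],[603,390],[680,378]]),.028).round(4).tolist())
print("scene park foot",ray("scene",scrop([[528,440],[738,403]]),.014).round(4).tolist())
print("fin top",ray("top",crop([[434,160]]),.1),ray("scene",scrop([[390,275]]),.1))
E
```

```text
top ((0.6495834589004517, -0.05267608165740967), (0.3105655312538147, 0.597694456577301), 12.210076332092285) [[0.4350000023841858, 0.2070000022649765], [0.5609999895095825, -0.3779999911785126], [0.8650000095367432, -0.31200000643730164], [0.7379999756813049, 0.2720000147819519]]
scene ((0.6516244411468506, -0.05305665731430054), (0.30433565378189087, 0.5957912802696228), 12.26053524017334) [[0.4399999976158142, 0.20600000023841858], [0.5659999847412109, -0.37599998712539673], [0.8640000224113464, -0.31200000643730164], [0.7369999885559082, 0.27000001072883606]]
plate front edge [[ 0.43499119  0.20488395]
 [ 0.56184734 -0.37837883]]
park bar ends/notch [[0.4849, 0.0779], [0.4948, 0.0297], [0.5039, -0.017]]
plain bar [[0.5354, -0.1633], [0.5537, -0.2534]]
feet [[0.4759, 0.1085], [0.5006, -0.0197], [0.5303, -0.1453], [0.5569, -0.2725]]
scene parkbar [[0.5014, -0.0147], [0.4947, 0.0312], [0.4864, 0.0769]]
scene park foot [[0.5203, -0.0136], [0.4944, 0.1111]]
fin top [[ 0.48124025 -0.08807266]] [[ 0.46857547 -0.09128127]]
```

Track centre is about (0.651, -0.053) with a yaw of 12.2°. The handle is near (0.473, -0.091). Park is on the +y side, and its notch is about 115 mm of travel away, offset about -15 mm from the bracket's middle.

Emit:
arm_command --pt "0 0 0 0 0 8 1" --pt "0 0 0 0 0 8 1" --pt "0 0 38.7 9.7 -32.5 8 1" --pt "0 0 38.7 9.7 -32.5 8 1" --pt "0 0 38.7 9.7 -32.5 8 1" --pt "0 0 38.7 9.7 -32.5 8 1" --pt "0 0 38.7 9.7 -32.5 8 1" --pt "0 0 38.7 9.7 -32.5 8 1" --pt "0 0 38.7 9.7 -32.5 8 1" --pt "0 0 38.7 9.7 -32.5 8 1" --pt "0 0 38.7 9.7 -32.5 8 1" --pt "0 0 38.7 9.7 -32.5 8 1"

```text
clock: 1.1
position: [0.3766, 0.2317, 0.2786]
orientation: [0.328, -3.124, 0.0]
ft_force: [-0.7, 0.3, 0.6]
gripper_width: 0.0852
grasp_force: 0.0
```

Emit:
arm_command --pt "0 0 0 9.7 -32.5 -5 0.6" --pt "0 0 0 9.7 -32.5 -5 0.6" --pt "0 0 0 9.7 -32.5 -5 0.6" --pt "0 0 0 9.7 -32.5 -5 0.6" --pt "0 0 0 9.7 -32.5 -5 0.6" --pt "0 0 0 9.7 -32.5 -5 0.6" --pt "0 0 0 9.7 -32.5 -5 0.6" --pt "0 0 0 9.7 -32.5 -5 0.6" --pt "0 0 0 9.7 -32.5 -5 0.6" --pt "0 0 0 9.7 -32.5 -5 0.6" --pt "0 0 0 9.7 -32.5 -5 0.6" --pt "0 0 0 9.7 -32.5 -5 0.6"

```text
clock: 2.1
position: [0.4728, -0.0893, 0.2286]
orientation: [0.335, -3.123, -0.001]
ft_force: [0.4, -0.4, 0.0]
gripper_width: 0.0513
grasp_force: 0.0
```

Run:
```python
from h import *
from scipy.spatial.transform import Rotation as R
s=env.sense();M=R.from_rotvec(s["orientation"]).as_matrix()
print(s["clock"],s["position"],s["joint_pos"].round(3),M.round(4).tolist())
# fin from original images: dark blob
for n,(a,b,c,d) in(("top",(243,260,343,362)),("scene",(215,240,280,298))):
    im=cv2.imread(f"pics/{n}0.png")[a:b,c:d].max(2);v,u=np.nonzero(im<55)
    print(n,u.min()+c,u.max()+c,v.min()+a,v.max()+a,u.mean()+c,v.mean()+a); 
    for z in (.08,.1):print(ray(n,[[u.mean()+c,v.mean()+a],[u.mean()+c,v.min()+a],[u.mean()+c,v.max()+a]],z).round(4).tolist())
t=env.grab_frame("top")[200:272,300:400,::-1];q=env.grab_frame("scene")[200:272,240:340,::-1]
cv2.imwrite("pics/c1.png",cv2.convertScaleAbs(np.hstack([cv2.resize(x,(400,288),interpolation=cv2.INTER_CUBIC) for x in(t,q)]),alpha=1.6))
```

```text
2.1 [ 0.47279756 -0.08926488  0.22860259] [-0.324  0.252  1.859  0.     1.031 -2.109] [[-0.9772, -0.2121, -0.0003], [-0.2121, 0.9772, 0.0004], [0.0002, 0.0005, -1.0]]
top 343 355 243 255 351.3709677419355 249.61290322580646
[[0.4754, -0.0876], [0.4929, -0.0874], [0.4611, -0.0877]]
[[0.4735, -0.0862], [0.4908, -0.086], [0.4595, -0.0863]]
scene 286 291 220 233 288.0952380952381 226.46031746031747
[[0.4792, -0.0911], [0.4487, -0.091], [0.5095, -0.0912]]
[[0.4994, -0.0906], [0.4693, -0.0905], [0.5293, -0.0907]]
```

View pics/c1.png

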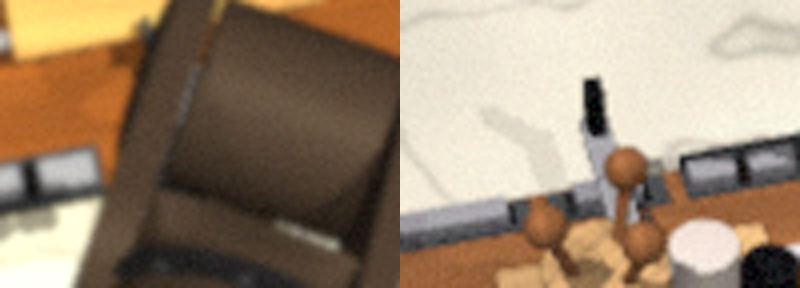

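The fin is still upright, with its top near (289,220) in the scene view, and the gripper is above it. I'll go down and narrow the fingers, then centre by touch.

Emit:
arm_command --pt "0 0 0 0.2 0 -4 0.6" --pt "0 0 0 0.2 0 -8 0.6" --pt "0 0 0 0.2 0 -11 0.6" --pt "0 0 0 0.2 0 -13 0.6" --pt "0 0 0 0.2 0 -14.5 0.6" --pt "0 0 0 0.2 0 -15.6 0.6" --pt "0 0 0 0.2 0 -15.6 0.6"

```text
clock: 2.78
position: [0.4742, -0.0894, 0.0711]
orientation: [0.336, -3.121, -0.002]
ft_force: [-0.1, 0.3, 0.1]
gripper_width: 0.0513
grasp_force: 0.0
```

Emit:
arm_command --pt "0 0 0 0 0 0 0.5" --pt "0 0 0 0 0 0 0.45" --pt "0 0 0 0 0 0 0.4" --pt "0 0 0 0 0 0 0.35" --pt "0 0 0 0 0 0 0.32" --pt "0 0 0 0 0 0 0.32"

```text
clock: 3.28
position: [0.4751, -0.0907, 0.0729]
orientation: [-0.333, 3.123, -0.0]
ft_force: [0.0, -0.2, -0.1]
gripper_width: 0.0273
grasp_force: 0.0
```

Run:
```python
from h import *
s=env.sense();print(s)
t=env.grab_frame("top")[200:272,300:400,::-1];q=env.grab_frame("scene")[200:260,250:333,::-1]
cv2.imwrite("pics/c2.png",cv2.convertScaleAbs(np.hstack([cv2.resize(t,(0,0),fx=2,fy=8)[:,:1],cv2.resize(q,(790,576),interpolation=cv2.INTER_CUBIC)]),alpha=1.6))
```

```text
{'clock': 3.2833, 'joint_pos': array([-3.25415416e-01,  4.78633653e-01,  2.02888344e+00,  1.73122630e-04,
        6.33410869e-01, -2.10900282e+00]), 'qd': array([ 0.00164576,  0.00292136,  0.00105803, -0.00162562, -0.00197839,
       -0.00187912]), 'effort': array([ 6.63879490e-02, -5.07851601e+01, -1.58793157e+01,  9.71498703e-04,
        2.84138245e-03,  9.64608735e-04]), 'position': array([ 0.4751472 , -0.09073833,  0.07291488]), 'orientation': array([-3.33334668e-01,  3.12320831e+00, -2.90656173e-04]), 'ft_force': array([ 0.01186887, -0.22196891, -0.14419036]), 'ft_torque': array([-0.00358309,  0.01952301, -0.00572071]), 'grasp_force': 0.0, 'gripper_width': 0.027337227837090878}
```

View pics/c2.png

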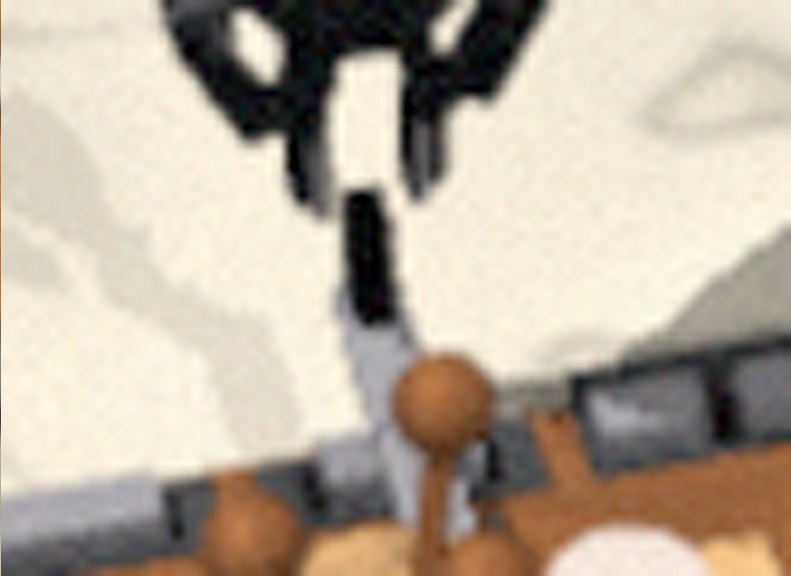

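The finger tips, near full-frame (284,222) and (294,221), straddle the fin (289,220–233), but sit only at its top. I'll check by projecting the TCP.

Run:
```python
from h import *
def proj(n,p):
    i=env.camera_info(n);q=np.linalg.inv(i["pose"])@np.r_[p,1];return (q[:2]/q[2]*[i["fx"],i["fy"]]+[i["cx"],i["cy"]]).round(1)
for x in(.464,.475,.486):
  for z in(.073,.083,.1):print(x,z,proj("scene",[x,-.0907,z]))
print(proj("scene",[.475-.021*-.21-.0,-.09,.1]))
```

```text
0.464 0.073 [288.3 224.7]
0.464 0.083 [288.2 222.6]
0.464 0.1 [288.  218.9]
0.475 0.073 [288.3 227.1]
0.475 0.083 [288.2 224.9]
0.475 0.1 [288.  221.2]
0.486 0.073 [288.3 229.4]
0.486 0.083 [288.2 227.3]
0.486 0.1 [288.1 223.6]
[288.3 222.1]
```

Emit:
arm_command --pt "0 0 0 0 0 -0.4 0.32" --pt "0 0 0 0 0 -0.8 0.32" --pt "0 0 0 0 0 -0.8 0.32"

```text
clock: 3.63
position: [0.4746, -0.0906, 0.0637]
orientation: [0.333, -3.123, -0.001]
ft_force: [0.2, 1.1, 0.3]
gripper_width: 0.0275
grasp_force: 0.0
```

Emit:
arm_command --pt "0 0 0 -0.08 0.4 0 0.32" --pt "0 0 0 -0.1 0.5 0 0.32" --pt "0 0 0 -0.1 0.5 0 0.32"

```text
clock: 3.88
position: [0.4739, -0.0854, 0.0645]
orientation: [0.334, -3.124, -0.0]
ft_force: [-0.2, 0.3, -1.0]
gripper_width: 0.0273
grasp_force: 0.0
```

Emit:
arm_command --pt "0 0 0 -0.02 0.1 0 0.32" --pt "0 0 0 -0.02 0.1 0 0.32"

```text
clock: 4.05
position: [0.4739, -0.0846, 0.0646]
orientation: [-0.334, 3.124, -0.0]
ft_force: [0.4, -0.2, 0.4]
gripper_width: 0.0275
grasp_force: 0.0
```

Emit:
arm_command --pt "0 0 0 -0.02 0.1 0 0.32" --pt "0 0 0 -0.02 0.1 0 0.32"

```text
clock: 4.22
position: [0.4736, -0.0837, 0.0646]
orientation: [-0.333, 3.124, 0.0]
ft_force: [-0.2, 0.1, -0.6]
gripper_width: 0.0273
grasp_force: 0.0
```

Emit:
arm_command --pt "0 0 0 -0.02 0.1 0 0.32" --pt "0 0 0 -0.02 0.1 0 0.32"

```text
clock: 4.38
position: [0.4736, -0.083, 0.0646]
orientation: [-0.334, 3.123, -0.001]
ft_force: [-0.1, -4.5, 0.5]
gripper_width: 0.0277
grasp_force: 1.8
```

Emit:
arm_command --pt "0 0 0 -0.02 0.1 0 0.32" --pt "0 0 0 -0.02 0.1 0 0.32"

```text
clock: 4.55
position: [0.4735, -0.0827, 0.0646]
orientation: [-0.334, 3.123, -0.002]
ft_force: [-1.3, -11.3, -0.5]
gripper_width: 0.0275
grasp_force: 5.4
```

Emit:
arm_command --pt "0 0 0 -0.02 0.1 0 0.32" --pt "0 0 0 -0.02 0.1 0 0.32"

```text
clock: 4.72
position: [0.4736, -0.0824, 0.0647]
orientation: [-0.334, 3.123, -0.004]
ft_force: [-1.5, -18.9, -1.0]
gripper_width: 0.0275
grasp_force: 8.7
```

Touch places the fin's +y limit at a TCP y of about -0.090, so my original centring was right. I'll go back and pinch.

Emit:
arm_command --pt "0 0 0 0.1 -0.5 0 0.32" --pt "0 0 0 0.2 -1.03 0 0.32" --pt "0 0 0 0.2 -1.03 0 0.32" --pt "0 0 0 0.2 -1.03 0 0.26" --pt "0 0 0 0.2 -1.03 0 0.22" --pt "0 0 0 0.2 -1.03 0 0.19" --pt "0 0 0 0.2 -1.03 0 0.17" --pt "0 0 0 0.2 -1.03 0 0.15" --pt "0 0 0 0.2 -1.03 0 0.15"

```text
clock: 5.47
position: [0.4749, -0.0908, 0.0646]
orientation: [0.334, -3.124, -0.0]
ft_force: [0.1, 1.0, 0.7]
gripper_width: 0.0133
grasp_force: 18.0
```

Emit:
arm_command --pt "0 0 0 0 0 0 0" --pt "0 0 0 0 0 0 0" --pt "0 0 0 0 0 0 0" --pt "0 0 0 0 0 0 0"

```text
clock: 5.8
position: [0.4749, -0.091, 0.0645]
orientation: [0.333, -3.124, -0.0]
ft_force: [-0.1, 0.3, 1.6]
gripper_width: 0.0115
grasp_force: 58.6
```

Emit:
arm_command --pt "-0.6 2.8 0 0.09 0.02 0.59 0" --pt "-1.2 5.6 0 0.2 0.04 1.18 0" --pt "-1.8 8.4 0 0.35 0.08 1.77 0" --pt "-2.4 11.2 0 0.52 0.11 2.34 0" --pt "-3.2 14.5 0 0.77 0.17 3.0 0" --pt "-3.9 17.9 0 1.04 0.22 3.67 0" --pt "-3.9 17.9 0 1.04 0.22 3.67 0" --pt "-3.9 17.9 0 1.04 0.22 3.67 0"

```text
clock: 6.47
position: [0.485, -0.0889, 0.1013]
orientation: [0.301, -2.806, 0.049]
ft_force: [-5.1, -1.7, 6.3]
gripper_width: 0.0111
grasp_force: 60.3
```

Run:
```python
from h import *
s=env.sense();print(s["ft_force"],s["ft_torque"],s["joint_pos"].round(3))
q=env.grab_frame("scene")[200:260,250:333,::-1]
cv2.imwrite("pics/c3.png",cv2.convertScaleAbs(cv2.resize(q,(790,576),interpolation=cv2.INTER_CUBIC),alpha=1.6))
```

```text
[-5.12918114 -1.67695823  6.34100118] [-0.30162786  0.8313066   0.06851183] [-0.235  0.56   1.789 -0.156  1.089 -1.926]
```

View pics/c3.png

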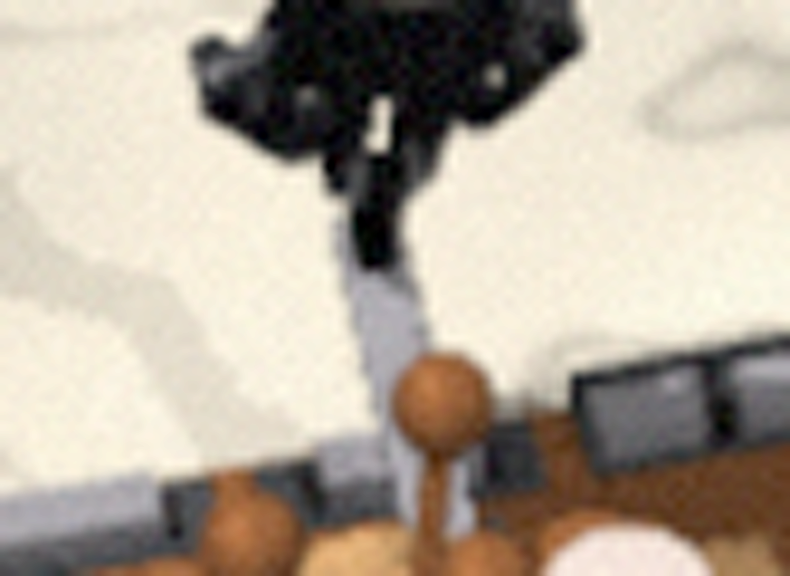

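The lever is up, with the fin gripped near full-frame (289,222). Next I'll roll about 115 mm along the track.

Emit:
arm_command --pt "0 0 0 -0.1 0.5 0 0" --pt "0 0 0 -0.32 1.5 0 0" --pt "0 0 0 -0.6 2.8 0 0" --pt "0 0 0 -0.93 4.3 0 0" --pt "0 0 0 -1.25 5.8 0 0" --pt "0 0 0 -1.58 7.3 0 0" --pt "0 0 0 -1.89 8.7 0 0" --pt "0 0 0 -2.15 9.9 0 0" --pt "0 0 0 -2.34 10.8 0 0" --pt "0 0 0 -2.44 11.24 0 0" --pt "0 0 0 -2.44 11.24 0 0" --pt "0 0 0 -2.44 11.24 0 0"

```text
clock: 7.52
position: [0.4603, 0.0243, 0.1012]
orientation: [0.3, -2.806, 0.049]
ft_force: [-5.1, 0.1, 4.1]
gripper_width: 0.0114
grasp_force: 60.2
```

Run:
```python
from h import *
s=env.sense();print(s["ft_force"],s["position"])
t=env.grab_frame("top")[200:272,260:360,::-1];q=env.grab_frame("scene")[190:262,285:385,::-1]
cv2.imwrite("pics/c4.png",cv2.convertScaleAbs(np.hstack([cv2.resize(x,(400,288),interpolation=cv2.INTER_CUBIC) for x in(t,q)]),alpha=1.6))
```

```text
[-5.14155906  0.08019871  4.11519998] [0.4603305  0.02431541 0.10123882]
```

View pics/c4.png

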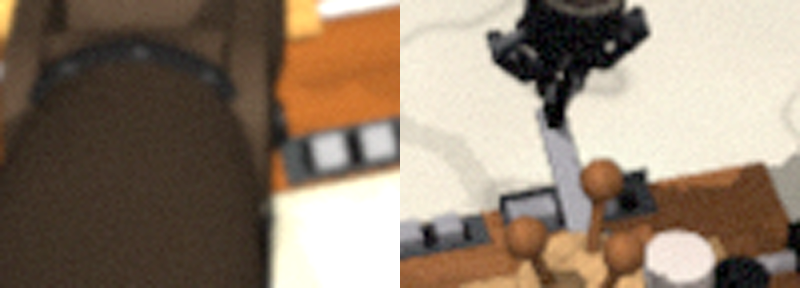

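The lever now stands over the park bracket at about the notch position. I'll lower it gently and watch the force.

Emit:
arm_command --pt "0.7 -3.3 0 -0.26 -0.06 -0.65 0" --pt "1.5 -6.7 0 -0.52 -0.11 -1.33 0" --pt "1.5 -6.7 0 -0.52 -0.11 -1.33 0"

```text
clock: 7.87
position: [0.4551, 0.0228, 0.0874]
orientation: [0.312, -2.93, 0.03]
ft_force: [-0.3, 0.8, -2.1]
gripper_width: 0.0111
grasp_force: 59.5
```

Emit:
arm_command --pt "0.2 -1.1 0 -0.06 -0.01 -0.23 0" --pt "0.2 -1.1 0 -0.06 -0.01 -0.23 0"

```text
clock: 8.03
position: [0.4547, 0.0225, 0.0857]
orientation: [0.314, -2.944, 0.029]
ft_force: [-6.1, -0.9, 1.2]
gripper_width: 0.0114
grasp_force: 59.8
```

Emit:
arm_command --pt "0.2 -0.9 0 -0.05 -0.01 -0.19 0" --pt "0.2 -0.9 0 -0.05 -0.01 -0.19 0"

```text
clock: 8.2
position: [0.4541, 0.0224, 0.0837]
orientation: [0.316, -2.959, 0.026]
ft_force: [-5.9, -1.8, 1.7]
gripper_width: 0.0112
grasp_force: 59.9
```

Emit:
arm_command --pt "0.2 -0.9 0 -0.05 -0.01 -0.18 0" --pt "0.2 -0.9 0 -0.05 -0.01 -0.18 0"

```text
clock: 8.37
position: [0.4536, 0.0223, 0.0819]
orientation: [0.318, -2.975, 0.023]
ft_force: [-5.3, -1.5, 1.6]
gripper_width: 0.0112
grasp_force: 59.9
```

Emit:
arm_command --pt "0.2 -0.9 0 -0.04 -0.01 -0.18 0" --pt "0.2 -0.9 0 -0.04 -0.01 -0.18 0"

```text
clock: 8.53
position: [0.4531, 0.0222, 0.08]
orientation: [0.319, -2.991, 0.021]
ft_force: [-5.8, -2.0, 0.7]
gripper_width: 0.011
grasp_force: 59.9
```

The tilt is about 0.134 rad with no contact, so the tooth is going into the notch. I'll carry on down.

Emit:
arm_command --pt "0.35 -1.6 0 -0.07 -0.02 -0.35 0" --pt "0.7 -3.2 0 -0.13 -0.03 -0.7 0" --pt "0.7 -3.2 0 -0.13 -0.03 -0.7 0"

```text
clock: 8.78
position: [0.4514, 0.0219, 0.0727]
orientation: [0.325, -3.047, 0.011]
ft_force: [-6.2, -0.7, 1.5]
gripper_width: 0.0114
grasp_force: 59.9
```

Emit:
arm_command --pt "0.35 -1.7 0 -0.05 -0.01 -0.35 0" --pt "0.5 -2.4 0 -0.07 -0.02 -0.5 0" --pt "0.5 -2.4 0 -0.07 -0.02 -0.5 0"

```text
clock: 9.03
position: [0.4506, 0.0218, 0.0678]
orientation: [0.33, -3.089, 0.004]
ft_force: [-7.5, -1.3, 1.6]
gripper_width: 0.0114
grasp_force: 60.0
```

Emit:
arm_command --pt "0.2 -1.0 0 -0.02 0 -0.18 0" --pt "0.4 -1.9 0 -0.03 0 -0.33 0" --pt "0.4 -1.9 0 -0.03 0 -0.33 0"

```text
clock: 9.28
position: [0.4504, 0.0218, 0.0645]
orientation: [0.333, -3.122, -0.001]
ft_force: [-7.8, -0.8, 1.0]
gripper_width: 0.0115
grasp_force: 59.9
```

Emit:
arm_command --pt "0 0 0 0 0 0 0.2" --pt "0 0 0 0 0 0 0.4" --pt "0 0 0 0 0 0 0.6" --pt "0 0 0 0 0 0 0.6" --pt "0 0 0 0 0 0 0.6"

```text
clock: 9.7
position: [0.452, 0.0216, 0.0649]
orientation: [-0.333, 3.122, -0.0]
ft_force: [-0.7, 0.0, 0.6]
gripper_width: 0.0513
grasp_force: 0.0
```

Emit:
arm_command --pt "0 0 0 0 0 1.5 0.6" --pt "0 0 0 0 0 4 0.6" --pt "0 0 0 0 0 8 0.6" --pt "0 0 0 0 0 12 0.6" --pt "0 0 0 0 0 16 0.6" --pt "0 0 0 0 4 18 0.6" --pt "0 0 0 0 8 18 0.6" --pt "0 0 0 0 12 18 0.6" --pt "0 0 0 0 16 18 0.6" --pt "0 0 0 0 20 18 0.6" --pt "0 0 0 0 20 18 0.6"

```text
clock: 10.62
position: [0.4511, 0.2269, 0.2449]
orientation: [-0.34, 3.121, 0.002]
ft_force: [-0.7, -0.3, -0.1]
gripper_width: 0.0512
grasp_force: 0.0
```

Run:
```python
from h import *
t=env.grab_frame("top")[200:272,260:360,::-1];q=env.grab_frame("scene")[190:262,285:385,::-1]
cv2.imwrite("pics/c5.png",cv2.convertScaleAbs(np.hstack([cv2.resize(x,(400,288),interpolation=cv2.INTER_CUBIC) for x in(t,q)]),alpha=1.6))
```

```text
(no output)
```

View pics/c5.png

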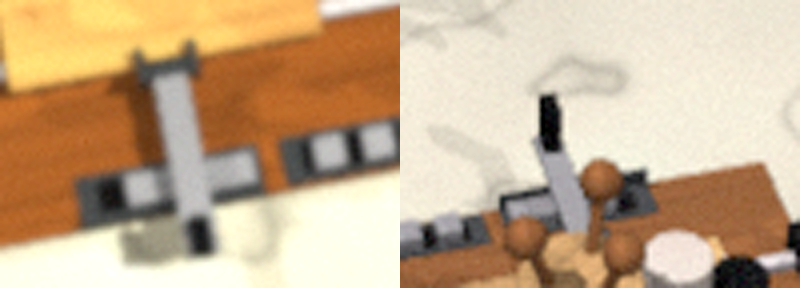

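The lever sits over the bracket with its fin top near scene (422,214). I'll check its level numerically against the initial picture.

Run:
```python
from h import *
def proj(n,p):
    i=env.camera_info(n);q=np.linalg.inv(i["pose"])@np.r_[p,1];return q[:2]/q[2]*[i["fx"],i["fy"]]+[i["cx"],i["cy"]]
a=cv2.imread("pics/scene0.png").max(2);b=env.grab_frame("scene").max(2)
def blob(m,r):
    v,u=np.nonzero(255-m[r[0]:r[1],r[2]:r[3]]>200);w=(255.-m[r[0]:r[1],r[2]:r[3]])[v,u]-200
    return np.array([np.average(u,weights=w)+r[2],np.average(v,weights=w)+r[0]])
A=blob(a,(214,236,280,298));B=blob(b,(208,231,311,331));print(A,B,"moved",B-A)
p=np.array([.474,-.0905,.08]);y=np.array([-.212,.977,0])
for z in(0,.007):print(z,proj("scene",p+y*.115+[0.,0,z])-proj("scene",p))
A=blob(cv2.imread("pics/top0.png").max(2),(243,260,346,358));B=blob(env.grab_frame("top").max(2),(252,266,304,316));print(A,B,B-A)
for z in(0,.007):print(z,proj("top",p+y*.115+[0.,0,z])-proj("top",p))
```

```text
[288.14069661 226.73418882] [321.80988442 220.57034675] moved [33.66918781 -6.16384207]
0 [33.67804072 -5.87250608]
0.007 [33.70693056 -7.38621325]
[352.24795982 250.2774639 ] [309.43783784 258.56432432] [-42.81012199   8.28686042]
0 [-42.75792543   8.37363433]
0.007 [-42.79351201   8.17702857]
```

```bash
python3 -c "
from workcell import env
print(env.sign_off())"
```

```text
the job is handed in; nothing more can be done
None
```

The trolley is at the parking bracket with its lever down (about 0.01 rad from level by camera), the tooth in the notch and the gripper clear. I handed the job in at about 11 s on the robot's clock; sign-off gave no verdict.

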